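# Take up the slack of a rack-feed slide and lock it

## Task

On the rack-feed slide, wind the carriage back with the handwheel's black crank knob (anticlockwise from above) until it rests lightly against the brass stop screw, without ramming it. Then wind clockwise only, so that the slack in the drive is taken up, until the wheel's red mark meets the tip of the brass pointer. Finally swing the red-knobbed lock lever clockwise fully home, let go, and leave the loose things on and beside the slide alone.

Things in the scene. Friction and masses are not known exactly. Their poses are not given: they have to be found in the camera images.
- feed_base: green cast plate of the slide, 220 x 400 x 20 mm, fixed to the bench; origin under its centre; its y axis is the line of the slide (+y is back, towards the stop screw), its x axis points away from the robot, z up. The wheel's axle stands at (-45, 50) mm in this frame, the lock lever's pivot at (-30, -125) mm
- carriage (a joint): travel of the steel carriage (80 x 110 x 30 mm, with a tool rest standing on it) along the slide, m: 0 at the start, negative = moved back (+y of feed_base) towards the stop screw; drag about 12 N. The carriage moves 20 mm per rad of the wheel once the slack is taken up. It meets the stop screw somewhere between -28 and -46 mm: the last user set the screw, its length is not measured, so feel for it
- wheel (a joint): slack between the handwheel and its gear, rad: 0 = taken up anticlockwise (the wheel pushes the carriage back), 0.35 = fully taken up clockwise (the wheel pushes the carriage forward), between = loose, the wheel turns and the carriage does not. Drag at the crank knob about 1 N while loose, 5 to 6 N while the carriage moves; beyond that the carriage is on the stop, with about 2.7 N on the stop for each further 1 N at the knob
- wheel_axis (a point): point on the wheel's upright axle, 138 mm above the bench. Steel handwheel, four spokes, rim 132 mm outside diameter, rim top 110 mm above the bench; clockwise from above drives the carriage forward
- crank_grip (a point): middle of the black crank knob, on its axis, 138 mm above the bench: an upright cylinder 20 mm in diameter and 42 mm tall (112 to 154 mm above the bench), 55 mm from the wheel's axle, free to spin on its pin. At the start it lies on the robot's side of the wheel; it has to travel up to 2.7 rad anticlockwise and then back
- wheel_mark (a point): outer end of the red mark on the wheel's rim, 66 mm from the axle, diametrically opposite the crank knob
- pointer_tip (a point): tip of the brass pointer, 72 mm from the wheel's axle, at the same height as the mark; fixed by friction at an angle that differs from time to time, always anticlockwise of the red mark at the start by 0.3 to 1.25 rad. With the mark exactly on it these two points are 6 mm apart, on one line from the axle
- stop: green block 50 x 22 x 50 mm at the back end of the slide, with the brass stop screw, 12 mm in diameter, reaching from it towards the carriage; origin under the block's centre. The screw does not give; more than 30 N on it spoils its setting
- lock_axis (a point): point on the upright pivot of the lock lever, 66 mm above the bench
- lock_grip (a point): middle of the lock lever's red knob, on its axis, 90 mm above the bench: an upright cylinder 20 mm in diameter and 42 mm tall (64 to 106 mm above the bench), 80 mm from the lever's pivot, free to spin on its pin
- lock (a joint): lock lever, rad: 0 = open, 1.1 = fully home against its stop; grows as the lever turns clockwise from above; stays where it is left, drag about 4 N at the knob; starts between 0 and 0.25
- chuck_small: small brass chuck, 36 mm wide, 45 mm tall, standing on the green plate beside the wheel; origin at its underside; a bystander: leave it alone
- sleeve_a: aluminium sleeve, 16 mm wide, 22 mm tall, standing on the plate's far edge; origin at its underside; a bystander: leave it alone
- sleeve_b: a second such sleeve, on the same edge; origin at its underside; a bystander: leave it alone
- gouge: gouge with a wooden handle, 280 mm long, lying to the right of the slide; origin at its underside; a bystander: leave it alone
- oil_can: red oil bottle, 56 mm wide, 130 mm tall, to the left of the slide; origin at its underside; a bystander: leave it alone

How it is judged (in metres and radians):
On the way, in this order (a step that is already met when the one before it is completed fails the run):
1. the carriage, wound back with the lock still open, rests against the stop screw with more than 3 N (contact force between stop and anything else above 3 N and value of joint carriage below -0.026 m and contact force between stop and the arm below 0.5 N and contact force between stop and the fingers below 0.5 N and value of joint lock below 0.5 rad), for 0.15 s.
2. the red mark stands at the pointer with the slack taken up clockwise, the lock still open (distance between wheel_mark and pointer_tip below 0.009 m and value of joint wheel above 0.26 rad and value of joint lock below 0.5 rad), for 0.2 s.
At the end, for the whole second after the job is handed in: the red mark's end is within 9 mm of the pointer's tip (6 mm when exact, so within about 0.095 rad), the slack is taken up clockwise (slack reading above 0.26 of 0.35 rad), the lock lever is home (above 1.02 of 1.1 rad), everything at rest (distance between wheel_mark and pointer_tip below 0.009 m and value of joint wheel above 0.26 rad and value of joint lock above 1.02 rad and velocity of joint lock between -0.05 and 0.05 rad/s and velocity of joint carriage between -0.005 and 0.005 m/s); the robot touches nothing.
It fails at once if the stop screw is rammed (more than 30 N on it) (contact force between stop and anything else above 30 N).
It fails at once if a bystander is moved by more than 30 mm (distance of any of chuck_small, sleeve_a, sleeve_b, gouge, oil_can from where it was at the start of the episode above 0.03 m).
It also fails if it takes over 72 s, if anything falls off the work surface, if the arm or the gripper's body presses on something with over 40 N, if the wrist force passes 120 N, or if a joint passes its speed limit or range.

## Robot

A 7-joint arm with a two-finger parallel gripper is mounted at the origin on the work surface. World frame = base frame: x ahead of the robot, y to its left, z up, the work surface at z = 0. Lengths are in mm, angles in rad, forces in N, time in s.
With the tool pointing down it reaches from about 400 to 925 mm from the base axis. Payload 5.6 kg.
Tool frame: the origin (TCP) lies midway between the tips of the shut fingers; the grasp point (between the pads) lies 19 mm behind it (bot.pinch_z is the distance from the TCP to the grasp point, in mm); z points along the fingers, y is the line along which they close (so a half turn about z gives the same grasp; the last joint's range is limited). The gripper opens to 85 mm and grips with 20 to 120 N. Pads are 22 mm wide; open, the fingers measure 114 mm over their backs; the gripper's body (76 mm by 85 mm) begins 54 mm behind the grasp point. The pads swing forward as they close: fully open they stand 13 mm farther back than shut.
Start: joints at [-1.21, 0.468, -0.012, 1.603, 0.006, 1.071, -0.056], TCP at [255.435, 597.713, 231.29] pointing down, gripper open.
Joint ranges: [-2.53, 2.53], [-0.31, 2.02], [-1.57, 1.55], [0.28, 2.44], [-1.29, 4.43], [0.15, 1.84], [-2.92, 2.92]. Speed limits (rad/s): [2.57, 2.57, 3.14, 3.14, 3.14, 3.14, 3.14].

## Interface

Orientations are given as a rotation vector (axis times angle).
In Python, from workcell import observe, imaging, order, spotter, bot gives the robot as it stands.
- The arm moves only by the shell command python3 -m pendant 'ROWS' [OPENING] [FORCE]. ROWS is JSON, a list that holds one entry, the list of rows, each a list of 6 numbers: the shift along the tool's x, y, z in units of 30 mm (1.0 is 30 mm), then the turn, a rotation vector about the tool's x, y, z in units of 5 degrees (1.0 is 5 degrees). In form: [[[tx, ty, tz, rx, ry, rz], ...]]. A call has 1 to 20 rows; each row shifts and turns the commanded pose from where the row before left it, along the tool's axes as they then stand; what a row does not reach is not made up. A row lasts 1/12 s, in which the tool goes at most 41.7 mm and 7.16 degrees, less where a joint would pass 70% of its speed; a pose out of reach is approached as far as the arm can. A call is refused whole if a number of a shift passes 1 or a number of a turn 1, either way. A call with a gripper value outside its range is refused whole. OPENING is the finger opening in mm, from 0 to 85.4, set as the call begins (- or left out, the last holds). The fingers move at their own pace and stop on an object; FORCE is the grip in N (left out, the last holds). Time passes only in rows, so rows that do not move let the fingers close. It gives the time, the measured TCP pose, the force, the opening and the grip force at its end, in the units of the state.
- observe(): the state, without advancing time (a new reading comes with each control period).
- imaging.snapshot(name): name is "scene" or "top" or "wrist"; returns the picture (400x640x3 uint8, blue, green, red); there is no depth.
- imaging.camera_info(name): a dict with "vertical_fov" (degrees; the focal length in pixels is half the picture's height over the tangent of half this angle, whatever the lens; pixels are square), "cx", "cy" (the principal point, pixels), "rvec" (rotation vector, rad) and "tvec" (3), from world to camera coordinates, as OpenCV has them; the wrist camera has in their place "hand_eye" (4x4, takes a point from camera to tool coordinates, whose origin is the TCP and whose axes are the flange's). Camera axes: x right, y down, z forward; pixel columns grow to the right and rows downward; lengths in mm; the calibration is good to about 2 mm. A picture is of the moment at which its call begins: read the wrist's pose just before it. camera_info takes no time and is no camera call.
- order.finish_job(): hands the job in; it is judged then, once.
Trained networks look in the newest picture that a camera, given by its name, has taken for a name from the list of things; names that differ only in an ending like _2 or _b are one class to them, and where a whole thing is asked for, a point or a joint stands for the part that bears it (a point fixed in the world has none). Each returns a list of dicts, best first, with "score" (0 to 1); they miss things now and then, are a little off and sometimes report something else, mostly with a low value. They report only what shows in the picture. A call takes as long as a camera call.
- spotter.recognise(camera, thing): "rect" ([centre column, centre row, width, height] in pixels, round what is visible of it).
The state is a dict: "clock": time; "joint_positions": joint angles; "dq": joint speeds; "effort": joint torques, N m; "ee_pos": TCP position; "orientation": TCP orientation; "ft_force": force on the tool from outside, world axes, zero at the start; "moment": the same for the moment, N m; "width": finger opening in mm; "finger_force": force on a finger pad.
Only numpy, scipy, OpenCV 4.12 (cv2) and the standard library are available. Lean on these libraries where they do the work, as an engineer would, in place of code of your own. Each camera call takes 0.05 s, during which the arm holds its last target. There are 200 camera calls.

## Working session

There is one attempt and no reset: what is moved stays moved. The work goes in short steps, Python scripts to look and compute and a shell command to move; the robot and the scene stay as the last step left them, time stands still between calls to the robot, and variables do not carry over. Pictures are saved under pics/ and viewed, at most 10 in all, crops included, and the job is handed in when it is done.

```bash
ls; mkdir -p pics; python3 - <<'E'
from workcell import observe, imaging, spotter
import cv2,json
s=observe();print(s)
for c in("top","scene"):
    im=imaging.snapshot(c);cv2.imwrite(f"pics/{c}0.png",im)
    print(c,imaging.camera_info(c))
    for t in("crank_grip","lock_grip","wheel","pointer_tip","stop","wheel_mark","carriage","chuck_small","sleeve_a","feed_base"):
        try: print(t,[(round(d["score"],2),[round(v,1) for v in d["rect"]]) for d in spotter.recognise(c,t)[:2]])
        except Exception as e: print(t,e)
print(observe()["clock"], imaging.camera_info("wrist"))
E
```

```text
pics
{'clock': 0.0, 'joint_positions': array([-1.20998951,  0.46840122, -0.01163654,  1.60365761,  0.00601577,
        1.07136029, -0.05627736]), 'dq': array([ 6.27594515e-04, -7.47388051e-04, -3.50039466e-04, -4.43833172e-04,
        1.08632431e-04,  2.78188951e-05, -9.67578103e-04]), 'effort': array([-2.94254405e-04, -5.32403398e+01,  2.15255603e-02, -2.51308143e+01,
        1.14493776e-02,  7.72985310e-03,  1.47086541e-05]), 'ee_pos': array([255.22513227, 597.18067229, 230.30865922]), 'orientation': array([-6.29954926e-01, -3.07754113e+00,  2.78940284e-03]), 'ft_force': array([-0.18563138,  0.02874783, -0.64678975]), 'moment': array([-0.02301814,  0.01711816, -0.00873333]), 'finger_force': 0.0, 'width': 85.55836184518195}
top {'vertical_fov': 51.04232531942422, 'cx': 320.9207476602576, 'cy': 195.3604733353167, 'rvec': array([ 2.18874237, -2.12168427,  0.15531697]), 'tvec': array([  -5.85579804,  615.56989511, 1072.45119212])}
crank_grip [(0.54, [303.9, 209.6, 12.2, 6.6])]
lock_grip []
wheel [(0.73, [324.6, 204.6, 53.7, 51.0]), (0.24, [311.9, 166.6, 39.7, 18.3])]
pointer_tip [(0.59
[... 773 characters left out ...]
, [323.6, 179.8, 50.3, 42.5])]
carriage [(0.94, [300.4, 210.9, 94.2, 49.1])]
chuck_small [(0.74, [361.6, 198.3, 9.3, 18.5])]
sleeve_a [(0.61, [298.9, 210.7, 94.0, 52.5])]
feed_base [(0.86, [294.8, 213.4, 173.2, 105.4]), (0.73, [321.6, 179.9, 54.1, 42.0])]
1.1 {'vertical_fov': 59.15538406414326, 'cx': 312.39930144704294, 'cy': 199.3924931197264, 'hand_eye': array([[ 3.64819804e-04, -9.64549359e-01, -2.63902257e-01,
         6.52349717e+01],
       [ 9.99999933e-01,  3.47163794e-04,  1.13538871e-04,
        -8.16666194e-01],
       [-1.78965363e-05, -2.63902281e-01,  9.64549421e-01,
        -1.43948369e+02],
       [ 0.00000000e+00,  0.00000000e+00,  0.00000000e+00,
         1.00000000e+00]])}
```

```bash
python3 - <<'E'
import cv2,numpy as np
a=cv2.imread("pics/top0.png")[130:270,240:440];b=cv2.imread("pics/scene0.png")[150:290,190:390]
cv2.imwrite("pics/c0.png",np.vstack([cv2.resize(x,None,fx=4,fy=4,interpolation=cv2.INTER_CUBIC)[:,:] for x in (a,)]))
cv2.imwrite("pics/c1.png",cv2.resize(b,None,fx=4,fy=4,interpolation=cv2.INTER_CUBIC))
E
```

```text
(no output)
```

View pics/c0.png

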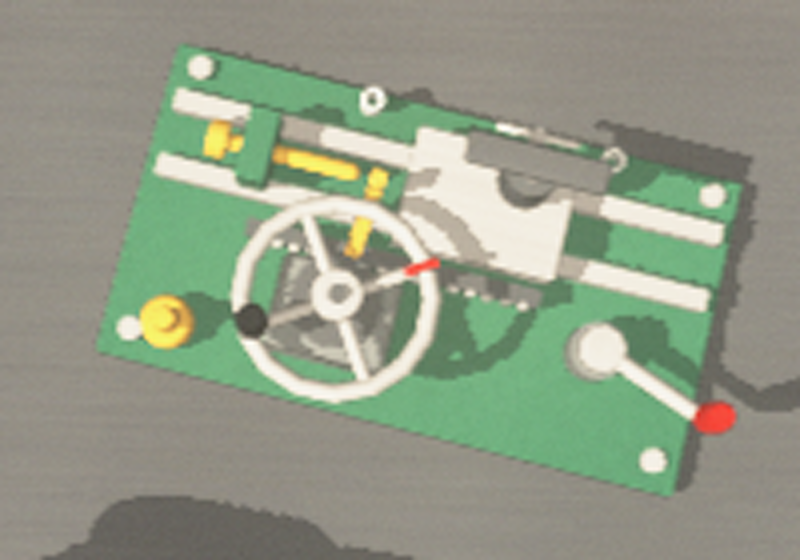

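View pics/c1.png

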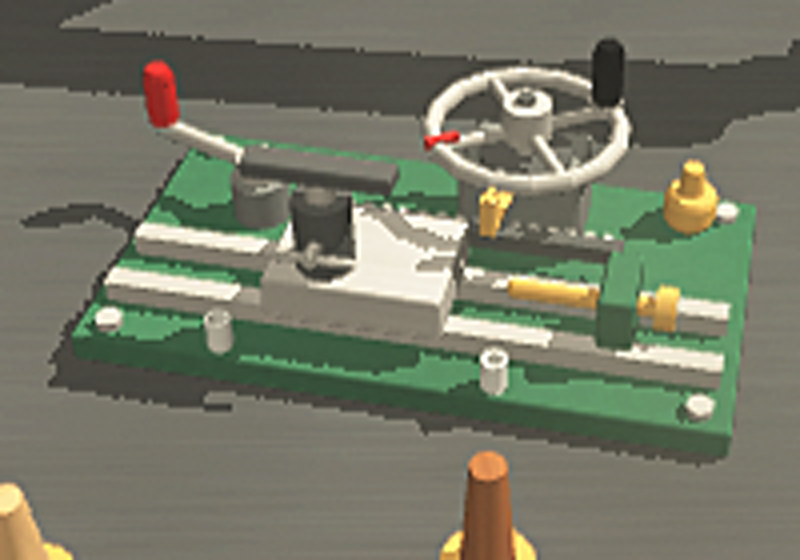

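The top crop shows the wheel hub at (336,293), the black knob at (251,321), the mark end at (437,264) and the pointer post around (378,180). The lock pivot is at (600,348) and its red knob at (714,417). The scene crop agrees. I'll fit one model to both views.

```bash
cat > h.py <<'E'
import numpy as np,cv2
from scipy.optimize import least_squares
from scipy.spatial.transform import Rotation as R
from workcell import observe, imaging, spotter
def proj(c,P):
    i=imaging.camera_info(c);f=200/np.tan(np.radians(i["vertical_fov"]/2))
    K=np.array([[f,0,i["cx"]],[0,f,i["cy"]],[0,0,1]])
    return cv2.projectPoints(np.float64(P).reshape(-1,1,3),np.float64(i["rvec"]),np.float64(i["tvec"]),K,None)[0].reshape(-1,2)
def ray(c,uv,z):
    i=imaging.camera_info(c);f=200/np.tan(np.radians(i["vertical_fov"]/2))
    M=R.from_rotvec(i["rvec"]).as_matrix();o=-M.T@i["tvec"]
    d=M.T@np.array([(uv[0]-i["cx"])/f,(uv[1]-i["cy"])/f,1]);return o+d*(z-o[2])/d[2]
def tool(dxyz):
    return R.from_rotvec(observe()["orientation"]).inv().apply(dxyz)/30
E
cat > fit.py <<'E'
from h import *
T=lambda u,v:(240+u/4,130+v/4)
S=lambda u,v:(190+u/4,150+v/4)
def pts(p):
    x,y,yaw,w,l,pa=p
    L=lambda a,b,z:np.array([x+a*np.cos(yaw)-b*np.sin(yaw),y+a*np.sin(yaw)+b*np.cos(yaw),z])
    ax=L(-45,50,0);lp=L(-30,-125,0)
    P=lambda c,r,a,z:c+np.array([r*np.cos(a),r*np.sin(a),z])
    return L,ax,lp,P
def res(p,full=False):
    L,ax,lp,P=pts(p);w,l,pa=p[3:]
    top=[(L(110,200,20),T(180,45)),(L(110,-200,20),T(742,182)),(L(-110,200,20),T(98,352)),(L(-110,-200,20),T(672,495)),
      (P(ax,55,w,145),T(251,320)),(P(ax,66,w+np.pi,108),T(438,264)),(P(lp,80,l,100),T(714,417)),(lp+[0,0,66],T(600,348)),(P(ax,72,pa,108),T(375,190))]
    sc=[(L(110,200,20),S(728,435)),(L(110,-200,20),S(75,340)),(L(-110,200,20),S(755,207)),
      (P(ax,55,w,133),S(608,72)),(P(ax,66,w+np.pi,108),S(427,144)),(P(lp,80,l,85),S(161,94))]
    r=np.r_[proj("top",[a for a,_ in top])-[b for _,b in top],proj("scene",[a for a,_ in sc])-[b for _,b in sc]]
    return r if full else r.ravel()
s=least_squares(res,[620,0,0.0,np.pi,-2.5,.5],loss="soft_l1");p=s.x
L,ax,lp,P=pts(p);print(p.round(3));print(res(p,1).round(1).tolist())
print("axle",ax,"knob",P(ax,55,p[3],138),"lockp",lp,"lockknob",P(lp,80,p[4],90))
print("corners",L(110,200,20),L(-110,-200,20))
print("tool axes",R.from_rotvec(observe()["orientation"]).as_matrix().round(3).tolist())
E
python3 fit.py
```

```text
[ 6.18467e+02 -5.30040e+01 -2.17000e-01  1.92800e+00 -2.16400e+00
 -3.23000e-01]
[[-0.7, -1.1], [0.3, -0.2], [-1.1, -0.7], [0.3, 0.3], [-0.2, -0.6], [-0.6, -0.5], [1.0, -0.0], [0.7, -0.3], [0.1, -0.3], [0.9, -1.3], [-1.6, -2.3], [0.3, -2.3], [-0.1, -1.0], [-0.2, -1.0], [0.1, -1.2]]
axle [585.26391201   5.49840454   0.        ] knob [566.01176721  57.01883661 138.        ] lockp [ 562.3054988  -168.63634576    0.        ] lockknob [ 517.59988401 -234.97945397   90.        ]
corners [768.87779616 118.68383446  20.        ] [ 468.05696798 -224.69180436   20.        ]
tool axes [[-0.92, 0.393, 0.0], [0.393, 0.92, 0.0], [-0.0, 0.0, -1.0]]
```

```bash
python3 -m pendant '[[[-0.92,-0.69,0,0,0,0],[-0.92,-0.69,0,0,0,0],[-0.92,-0.69,0,0,0,0],[-0.92,-0.69,0,0,0,0],[-0.92,-0.69,0,0,0,0],[-0.92,-0.69,0,0,0,0],[-0.92,-0.69,0,0,0,0],[-0.92,-0.69,0,0,0,0],[-0.92,-0.69,0,0,0,0],[-0.92,-0.69,0,0,0,0],[-0.92,-0.69,0,0,0,0],[-0.92,-0.69,0,0,0,0],[-0.92,-0.69,0,0,0,0],[-0.92,-0.69,0,0,0,0],[-0.92,-0.69,0,0,0,0],[-0.92,-0.69,0,0,0,0],[-0.92,-0.69,0,0,0,0],[-0.92,-0.69,0,0,0,0]]]' 50 40
python3 -m pendant '[[[0,0,0,0,0,1],[0,0,0,0,0,1],[0,0,0,0,0,1],[0,0,0,0,0,1],[0,0,0,0,0,1],[0,0,0,0,0,1],[0,0,0,0,0,1],[0,0,0,0,0,1],[0,0,0,0,0,1],[0,0,0,0,0,1],[0,0,0,0,0,1],[0,0,0,0,0,1],[0,0,0,0,0,0]]]'
python3 - <<'E'
from h import *
s=observe();im=imaging.snapshot("wrist");cv2.imwrite("pics/w1.png",im)
i=imaging.camera_info("wrist");f=200/np.tan(np.radians(i["vertical_fov"]/2));H=i["hand_eye"];M=R.from_rotvec(s["orientation"]).as_matrix()
print(s["ee_pos"],M.round(3).tolist())
def wray(uv,z):
    d=M@(H[:3,:3]@np.array([(uv[0]-i["cx"])/f,(uv[1]-i["cy"])/f,1]));o=s["ee_pos"]+M@H[:3,3];return o+d*(z-o[2])/d[2]
for t in("crank_grip","wheel_mark","pointer_tip"):
    for d in spotter.recognise("wrist",t)[:2]: print(t,d, wray(d["rect"][:2],138 if t[0]=="c" else 108))
g=cv2.inRange(im,(0,0,0),(55,55,55));n,l,st,c=cv2.connectedComponentsWithStats(g)
print([(st[k].tolist(),c[k].round(1).tolist()) for k in range(1,n) if st[k][4]>150])
E
```

```text
clock: 2.6
ee_pos: [566.5, 58.4, 231.6]
orientation: [0.63, 3.077, 0.001]
ft_force: [0.9, 1.1, 0.1]
width: 50.2
finger_force: 0.0
clock: 3.68
ee_pos: [565.8, 60.0, 231.4]
orientation: [2.087, 2.348, 0.0]
ft_force: [-0.1, -0.5, 1.1]
width: 50.0
finger_force: 0.0
[565.84508746  59.96934627 231.36163018] [[-0.117, 0.993, 0.0], [0.993, 0.117, -0.0], [-0.0, 0.0, -1.0]]
crank_grip {'rect': [312.7, 206.1, 27.0, 37.4], 'score': 0.78} [567.48413774  55.58969775 138.        ]
wheel_mark {'rect': [327.6, 253.2, 151.7, 151.3], 'score': 0.85} [585.47901983   8.29217847 108.        ]
pointer_tip {'rect': [330.5, 245.9, 74.0, 52.7], 'score': 0.76} [586.99672084  14.9583499  108.        ]
[([236, 286, 14, 52, 355], [240.8, 310.3]), ([0, 302, 171, 98, 6253], [101.5, 369.4]), ([461, 323, 160, 77, 4632], [524.1, 374.5]), ([181, 330, 121, 70, 4066], [223.1, 375.8]), ([370, 364, 75, 36, 1011], [411.2, 388.5])]
```

View pics/w1.png

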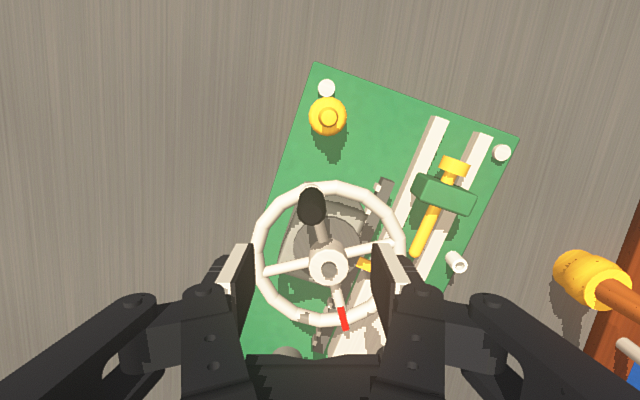

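The wrist view shows the black knob at (312,206), which agrees with the fit to within 2 mm. Next I descend and grip it.

```bash
python3 -m pendant '[[[-0.12,0.03,0.8,0,0,0],[0,0,0.8,0,0,0],[0,0,0.8,0,0,0],[0,0,0.8,0,0,0],[0,0,0.5,0,0,0],[0,0,0,0,0,0]]]' 50 40
python3 -m pendant '[[[0,0,0,0,0,0],[0,0,0,0,0,0],[0,0,0,0,0,0],[0,0,0,0,0,0],[0,0,0,0,0,0],[0,0,0,0,0,0]]]' 0 40
python3 - <<'E'
from h import *
s=observe();p=s["ee_pos"];c=np.array([585.3,6.5]);d=p[:2]-c
print(p,d,np.hypot(*d),np.arctan2(d[1],d[0]),R.from_rotvec(s["orientation"]).as_matrix()[:2,:2].round(3).tolist())
def rows(a0,a1,n):
    M=R.from_rotvec(s["orientation"]).as_matrix()
    a=np.linspace(a0,a1,n+1);q=np.c_[55*np.cos(a),55*np.sin(a),0*a];return (np.diff(q,axis=0)@M/30).round(3)[:,:2].tolist()
print(rows(1.928,2.728,8));print(rows(2.728,3.328,6));print(rows(3.328,4.728,28))
E
```

```text
clock: 4.38
ee_pos: [564.8, 56.1, 117.1]
orientation: [-2.081, -2.349, 0.008]
ft_force: [-0.8, 0.3, 0.6]
width: 50.2
finger_force: 0.0
clock: 4.88
ee_pos: [568.0, 56.6, 121.4]
orientation: [2.084, 2.35, 0.003]
ft_force: [0.0, 0.4, 4.4]
width: 18.9
finger_force: 39.4
[567.98832079  56.64592961 121.38947345] [-17.31167921  50.14592961] 53.05005648935363 1.9032118342073587 [[-0.12, 0.993], [0.993, 0.12]]
[[-0.052, -0.176], [-0.069, -0.17], [-0.086, -0.162], [-0.102, -0.153], [-0.116, -0.142], [-0.13, -0.129], [-0.142, -0.116], [-0.153, -0.101]]
[[-0.162, -0.085], [-0.17, -0.069], [-0.176, -0.051], [-0.18, -0.033], [-0.183, -0.015], [-0.183, 0.003]]
[[-0.091, 0.008], [-0.091, 0.013], [-0.09, 0.017], [-0.089, 0.022], [-0.088, 0.026], [-0.086, 0.031], [-0.085, 0.035], [-0.083, 0.039], [-0.081, 0.043], [-0.079, 0.047], [-0.076, 0.051], [-0.073, 0.055], [-0.071, 0.058], [-0.068, 0.062], [-0.064, 0.065], [-0.061, 0.068], [-0.058, 0.071], [-0.054, 0.074], [-0.05, 0.077], [-0.046, 0.079], [-0.042, 0.081], [-0.038, 0.083], [-0.034, 0.085], [-0.03, 0.087], [-0.025, 0.088], [-0.021, 0.089], [-0.016, 0.09], [-0.012, 0.091]]
```

```bash
python3 -m pendant '[[[-0.05,-0.18,0,0,0,0],[-0.07,-0.17,0,0,0,0],[-0.09,-0.16,0,0,0,0],[-0.10,-0.15,0,0,0,0],[-0.12,-0.14,0,0,0,0],[-0.13,-0.13,0,0,0,0],[-0.14,-0.12,0,0,0,0],[-0.15,-0.10,0,0,0,0],[0,0,0,0,0,0]]]'
cat > st.py <<'E'
from h import *
s=observe();p=s["ee_pos"];c=np.array([585.3,6.5]);d=p[:2]-c;a=np.arctan2(d[1],d[0])%(2*np.pi)
F=s["ft_force"];t=np.array([-np.sin(a),np.cos(a)]);r=np.array([np.cos(a),np.sin(a)])
print("ang %.3f r %.1f Ftan %.1f Frad %.1f z %.1f"%(a,np.hypot(*d),F[:2]@t,F[:2]@r,p[2]),s["width"],s["clock"],F)
E
python3 st.py
```

```text
clock: 5.63
ee_pos: [534.7, 26.7, 121.1]
orientation: [-2.084, -2.349, -0.0]
ft_force: [-4.2, 1.9, 9.6]
width: 19.1
finger_force: 40.1
ang 2.762 r 54.5 Ftan -0.2 Frad 4.6 z 121.1 19.054166733998066 5.6333 [-4.22740188  1.90731088  9.59721479]
```

```bash
python3 -m pendant '[[[-0.16,-0.085,0,0,0,0],[-0.17,-0.07,0,0,0,0],[-0.175,-0.05,0,0,0,0],[-0.18,-0.035,0,0,0,0],[-0.18,-0.015,0,0,0,0]]]'; python3 st.py
python3 -m pendant '[[[-0.06,0,0,0,0,0],[-0.06,0,0,0,0,0]]]';python3 st.py
```

```text
clock: 6.05
ee_pos: [530.0, 0.8, 121.1]
orientation: [-2.082, -2.349, -0.0]
ft_force: [-4.9, 1.1, 10.9]
width: 18.6
finger_force: 40.4
ang 3.245 r 55.6 Ftan -1.6 Frad 4.8 z 121.1 18.57633286568378 6.05 [-4.90968858  1.13550814 10.94390872]
clock: 6.22
ee_pos: [530.5, -3.6, 121.1]
orientation: [-2.084, -2.348, 0.001]
ft_force: [-4.9, 1.3, 12.3]
width: 18.6
finger_force: 40.4
ang 3.323 r 55.7 Ftan -2.2 Frad 4.6 z 121.1 18.590932009908588 6.2167 [-4.92347783  1.34908636 12.33691366]
```

```bash
python3 - <<'E'
from h import *
im=imaging.snapshot("scene");print(spotter.recognise("scene","carriage")[:1])
cv2.imwrite("pics/s2.png",cv2.resize(im[110:270,190:390],None,fx=3,fy=3,interpolation=cv2.INTER_CUBIC))
E
```

```text
[{'rect': [308.1, 211.2, 94.1, 49.6], 'score': 0.96}]
```

View pics/s2.png

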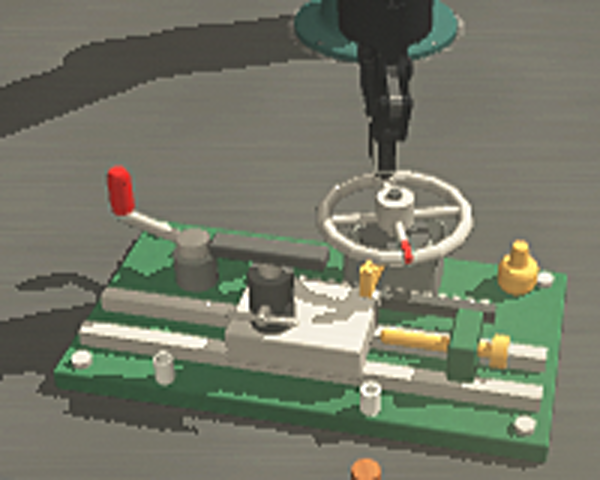

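The carriage has moved back, and the gap to the brass screw (about x 375–383 in the crop) is down to a few mm. From here I creep.

```bash
python3 -m pendant '[[[-0.06,0.005,0,0,0,0],[-0.06,0.006,0,0,0,0],[-0.06,0.01,0,0,0,0]]]' >/dev/null;python3 st.py
python3 -m pendant '[[[-0.06,0.012,0,0,0,0],[-0.06,0.014,0,0,0,0]]]'>/dev/null;python3 st.py
```

```text
ang 3.417 r 55.9 Ftan -2.2 Frad 5.5 z 121.0 18.627556355359467 6.5667 [-5.87143917  0.65237227 12.38714261]
ang 3.487 r 56.1 Ftan -2.0 Frad 6.4 z 121.0 18.267956382748583 6.7333 [-6.6613519  -0.28820287 12.3620452 ]
```

```bash
python3 -m pendant '[[[-0.06,0.012,0,0,0,0],[-0.06,0.014,0,0,0,0]]]'>/dev/null;python3 st.py
python3 -m pendant '[[[-0.06,0.016,0,0,0,0],[-0.06,0.018,0,0,0,0]]]'>/dev/null;python3 st.py
```

```text
ang 3.556 r 56.3 Ftan -1.6 Frad 6.2 z 121.0 18.61439947865075 6.9 [-6.27998081 -1.03182805 10.70710941]
ang 3.625 r 56.4 Ftan -2.2 Frad 5.1 z 121.0 18.409765468345345 7.0667 [-5.56974925 -0.4576433  10.84916798]
```

```bash
python3 -m pendant '[[[-0.055,0.022,0,0,0,0],[-0.055,0.024,0,0,0,0]]]'>/dev/null;python3 st.py
python3 -m pendant '[[[-0.055,0.025,0,0,0,0],[-0.055,0.027,0,0,0,0]]]'>/dev/null;python3 st.py
python3 - <<'E'
from h import *
im=imaging.snapshot("scene");print(spotter.recognise("scene","carriage")[:1])
cv2.imwrite("pics/s3.png",cv2.resize(im[180:270,250:390],None,fx=5,fy=5,interpolation=cv2.INTER_CUBIC))
E
```

```text
ang 3.691 r 56.5 Ftan -2.1 Frad 5.8 z 121.0 18.76435565438415 7.2333 [-6.04542697 -1.196086   11.85675605]
ang 3.729 r 56.7 Ftan -7.9 Frad 5.8 z 120.8 18.57075700086302 7.4 [-9.18650129  3.34817829 13.51713587]
[{'rect': [310.6, 212.1, 95.1, 51.0], 'score': 0.83}]
```

View pics/s3.png

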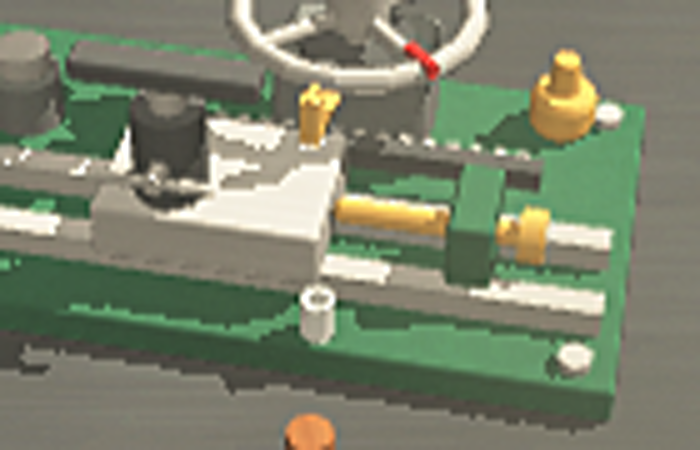

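The carriage face now meets the screw tip at about (335,210), and the tangential force jumped by about 6 N. I'll hold briefly and then reverse.

```bash
python3 -m pendant '[[[0,0,0,0,0,0],[0,0,0,0,0,0],[0,0,0,0,0,0]]]'>/dev/null;python3 st.py
python3 - <<'E'
from h import *
s=observe();M=R.from_rotvec(s["orientation"]).as_matrix()
a=np.linspace(3.729,2.929,17);q=np.c_[55.5*np.cos(a),55.5*np.sin(a),0*a];print((np.diff(q,axis=0)@M/30).round(3)[:,:2].tolist())
E
```

```text
ang 3.726 r 56.7 Ftan -7.0 Frad 6.4 z 120.9 18.56587712904165 7.75 [-9.23441894  2.30666314 13.8226706 ]
[[0.084, -0.04], [0.085, -0.035], [0.087, -0.031], [0.089, -0.027], [0.09, -0.022], [0.091, -0.018], [0.092, -0.013], [0.092, -0.009], [0.092, -0.004], [0.092, 0.001], [0.092, 0.005], [0.092, 0.01], [0.091, 0.014], [0.091, 0.019], [0.089, 0.024], [0.088, 0.028]]
```

```bash
python3 -m pendant '[[[0.085,-0.04,0,0,0,0],[0.085,-0.035,0,0,0,0],[0.087,-0.03,0,0,0,0],[0.09,-0.027,0,0,0,0],[0.09,-0.022,0,0,0,0],[0.09,-0.018,0,0,0,0],[0.092,-0.013,0,0,0,0],[0.092,-0.009,0,0,0,0],[0.092,-0.004,0,0,0,0],[0.092,0.001,0,0,0,0],[0.092,0.005,0,0,0,0],[0.092,0.01,0,0,0,0],[0,0,0,0,0,0]]]'>/dev/null;python3 st.py
python3 - <<'E'
from h import *
for c,b in(("top",(150,240,280,370)),("scene",(150,230,280,370))):
    im=imaging.snapshot(c);cv2.imwrite(f"pics/{c}4.png",im);x=im[b[0]:b[1],b[2]:b[3]]
    x=cv2.resize(x,(800,290*1) if 0 else None,fx=6,fy=6,interpolation=cv2.INTER_CUBIC)
    cv2.imwrite(f"pics/{c}4c.png",x)
a=cv2.imread("pics/top4c.png");b=cv2.imread("pics/scene4c.png");m=np.vstack([a[:,:540][:300],b[:300,:540]]);cv2.imwrite("pics/m4.png",np.vstack([a[:540][120:420],b[100:400]]))
E
```

```text
ang 3.150 r 55.3 Ftan -0.2 Frad 5.5 z 121.0 19.01434058605675 8.8333 [-5.50873814  0.13485792 11.50143918]
```

View pics/m4.png

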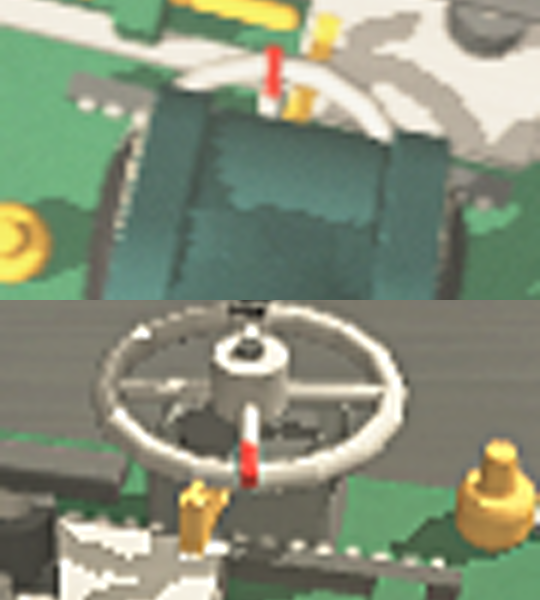

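The top crop shows the mark end at (273,47) and the brass pointer at about (320,50). In the scene crop the mark end is at (248,485) and the pointer top at (183–228, 490). To settle the angles, I'll overlay the model on the crops.

```bash
python3 - <<'E'
from h import *
c=np.array([585.3,6.0])
pt=lambda r,a,z:[c[0]+r*np.cos(a),c[1]+r*np.sin(a),z]
outs=[]
for cam,o,rows in(("top",(150,280),(120,420)),("scene",(150,280),(100,400))):
    im=cv2.imread(f"pics/{cam}4.png")
    y0,x0=(165,300) if cam=="top" else (175,290)
    x=cv2.resize(im[y0:y0+40,x0:x0+60],None,fx=13,fy=13,interpolation=cv2.INTER_CUBIC)[:300 if 0 else None]
    def dot(P,col,n=2):
        u=proj(cam,[P])[0];cv2.circle(x,tuple(int(round(v)) for v in ((u-[x0,y0]+.5)*13)),n,col,-1)
    for k in range(-12,3):
        a=k*.05;dot(pt(72,a,108),(255,0,0) if k%2 else (255,0,255),3)
        dot(pt(66,a,108),(0,0,0),2)
    outs.append(x[:, :]); 
    print(cam,x.shape)
    hsv=cv2.cvtColor(im[y0:y0+40,x0:x0+60],cv2.COLOR_BGR2HSV)
    red=((hsv[...,0]<8)|(hsv[...,0]>172))&(hsv[...,1]>130);v,u=np.nonzero(red);print("red",np.c_[u+x0,v+y0].tolist())
cv2.imwrite("pics/ov.png",np.vstack(outs)[:, :][0:1040]);cv2.imwrite("pics/ov.png",cv2.resize(np.hstack([outs[0][:,200:600 if 0 else 780],outs[1][:,0:580]]),(800,int(520*800/1160))))
E
```

```text
top (520, 780, 3)
red [[324, 178], [325, 178], [326, 178], [325, 179], [326, 179], [325, 180], [326, 180], [325, 181], [326, 181], [325, 182], [324, 183], [325, 183], [326, 183], [325, 184], [326, 184], [325, 185], [326, 185]]
scene (520, 780, 3)
red [[320, 190], [320, 191], [321, 191], [322, 191], [320, 192], [321, 192], [322, 192], [320, 193], [321, 193], [322, 193], [320, 194], [321, 194], [322, 194], [320, 195], [321, 195], [322, 195], [320, 196], [321, 196], [322, 196], [320, 197], [321, 197], [322, 197]]
```

View pics/ov.png

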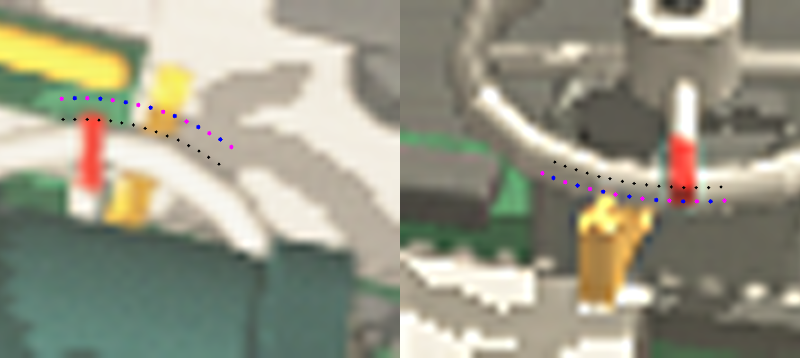

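```bash
python3 -m pendant '[[[0.092,0.003,0,0,0,0],[0.092,0.008,0,0,0,0],[0.092,0.012,0,0,0,0],[0.091,0.016,0,0,0,0],[0,0,0,0,0,0],[0,0,0,0,0,0]]]'>/dev/null;python3 st.py
python3 - <<'E'
from h import *
o=[]
for cam,(y0,x0) in(("top",(165,315)),("scene",(180,295))):
    im=imaging.snapshot(cam);cv2.imwrite(f"pics/{cam}5.png",im)
    o.append(cv2.resize(im[y0:y0+32,x0:x0+36],None,fx=11,fy=11,interpolation=cv2.INTER_NEAREST))
cv2.imwrite("pics/m5.png",np.hstack(o))
E
```

```text
ang 2.946 r 55.0 Ftan 0.5 Frad 0.6 z 121.2 18.772478253641594 9.4333 [-0.71985199 -0.33699679  6.9692242 ]
```

View pics/m5.png

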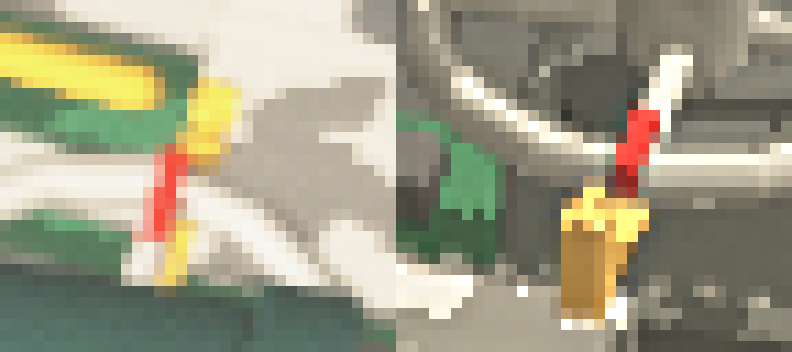

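The mark is almost there, at (172,150) in the top crop and (627,190) in the scene crop. The pointer is about 2 px further clockwise, roughly 0.07 rad.

```bash
python3 -m pendant '[[[0.062,0.015,0,0,0,0],[0.062,0.017,0,0,0,0],[0,0,0,0,0,0],[0,0,0,0,0,0],[0,0,0,0,0,0]]]'>/dev/null;python3 st.py
python3 - <<'E'
from h import *
o=[]
for cam,(y0,x0) in(("top",(165,315)),("scene",(180,295))):
    im=imaging.snapshot(cam);cv2.imwrite(f"pics/{cam}6.png",im)
    o.append(cv2.resize(im[y0:y0+32,x0:x0+36],None,fx=11,fy=11,interpolation=cv2.INTER_NEAREST))
cv2.imwrite("pics/m6.png",np.hstack(o))
E
```

```text
ang 2.880 r 54.9 Ftan -0.3 Frad 0.1 z 121.2 18.732296642930876 9.95 [0.02610934 0.3161281  6.26552667]
```

View pics/m6.png

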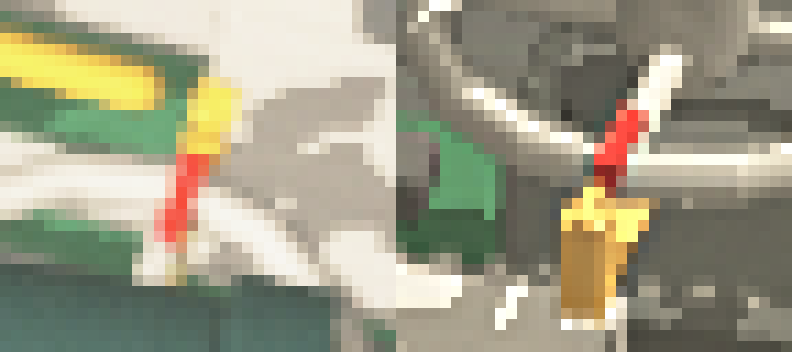

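The red mark's end now meets the brass tip in both crops, at (605,185) against (595,188). I'll nudge it slightly, release and rise.

```bash
python3 -m pendant '[[[0.035,0.01,0,0,0,0],[0,0,0,0,0,0],[0,0,0,0,0,0],[0,0,0,0,0,0]]]'>/dev/null;python3 st.py
python3 -m pendant '[[[0,0,0,0,0,0],[0,0,0,0,0,0],[0,0,0,0,0,0],[0,0,0,0,0,0],[0,0,-0.5,0,0,0],[0,0,-0.8,0,0,0],[0,0,-0.9,0,0,0],[0,0,-0.7,0,0,0],[0,0,0,0,0,0]]]' 50
python3 - <<'E'
from h import *
s=observe();g=np.array([517.6,-235.0])
i=imaging.camera_info("top");im=imaging.snapshot("top");h=cv2.cvtColor(im,cv2.COLOR_BGR2HSV)
x=im[165:197,315:351];o=[cv2.resize(x,None,fx=11,fy=11,interpolation=cv2.INTER_NEAREST)]
y=imaging.snapshot("scene")[180:212,295:331];o.append(cv2.resize(y,None,fx=11,fy=11,interpolation=cv2.INTER_NEAREST));cv2.imwrite("pics/m7.png",np.hstack(o))
print(s["ee_pos"],tool(np.r_[g-s["ee_pos"][:2],0]),np.arctan2(*(g)[::-1]))
M=R.from_rotvec(s["orientation"]).as_matrix();print(M[:2,:2].round(3).tolist())
a=np.arange(-2.164,-3.35,-.05);q=np.c_[80*np.cos(a),80*np.sin(a),0*a];print((np.diff(q,axis=0)@M/30).round(3)[:,:2].tolist())
E
```

```text
ang 2.862 r 54.8 Ftan 0.2 Frad -0.1 z 121.2 18.615663703110187 10.3833 [ 0.07722485 -0.20982516  5.34711827]
clock: 11.13
ee_pos: [534.3, 22.2, 211.2]
orientation: [2.082, 2.347, 0.009]
ft_force: [0.8, 0.2, 0.4]
width: 50.0
finger_force: 0.0
[534.27155986  22.21209863 211.16977909] [-8.44562122e+00 -1.57773050e+00 -5.61550362e-03] -0.4261907229249089
[[-0.119, 0.993], [0.993, 0.119]]
[[0.09, -0.099], [0.094, -0.094], [0.099, -0.089], [0.103, -0.084], [0.107, -0.079], [0.111, -0.073], [0.115, -0.068], [0.118, -0.062], [0.121, -0.056], [0.124, -0.05], [0.126, -0.044], [0.128, -0.037], [0.13, -0.031], [0.131, -0.024], [0.132, -0.018], [0.133, -0.011], [0.133, -0.004], [0.133, 0.002], [0.133, 0.009], [0.132, 0.016], [0.131, 0.022], [0.13, 0.029], [0.129, 0.035]]
```

View pics/m7.png

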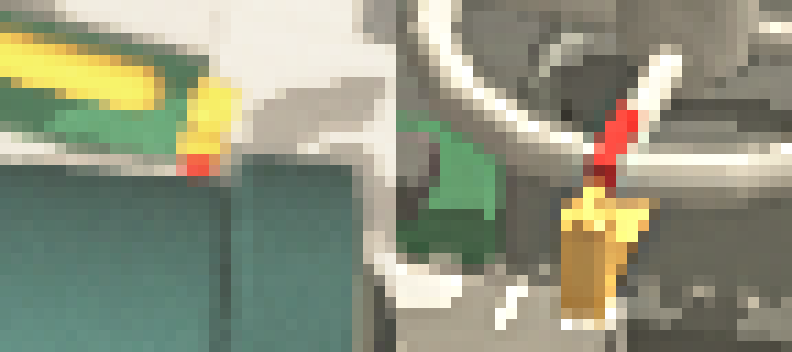

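The mark stays on the pointer after release. Next is the lock lever.

```bash
python3 -m pendant '[[[-0.85,-0.16,0,0,0,0],[-0.85,-0.16,0,0,0,0],[-0.85,-0.16,0,0,0,0],[-0.85,-0.16,0,0,0,0],[-0.85,-0.16,0,0,0,0],[-0.85,-0.16,0,0,0,0],[-0.85,-0.16,0,0,0,0],[-0.85,-0.16,0,0,0,0],[-0.85,-0.16,0,0,0,0],[-0.80,-0.14,0,0,0,0],[0,0,0,0,0,0],[0,0,0,0,0,0]]]'
python3 - <<'E'
from h import *
s=observe();im=imaging.snapshot("wrist")
i=imaging.camera_info("wrist");f=200/np.tan(np.radians(i["vertical_fov"]/2));H=i["hand_eye"];M=R.from_rotvec(s["orientation"]).as_matrix()
def wray(uv,z):
    d=M@(H[:3,:3]@np.array([(uv[0]-i["cx"])/f,(uv[1]-i["cy"])/f,1]));o=s["ee_pos"]+M@H[:3,3];return o+d*(z-o[2])/d[2]
for d in spotter.recognise("wrist","lock_grip")[:2]: print(d,wray(d["rect"][:2],90))
h=cv2.cvtColor(im,cv2.COLOR_BGR2HSV);m=(((h[...,0]<6)|(h[...,0]>174))&(h[...,1]>150)&(h[...,2]>90)).astype(np.uint8)
n,l,st,c=cv2.connectedComponentsWithStats(m)
for k in range(1,n):
    if st[k][4]>80: print(st[k].tolist(),c[k].round(1),wray(c[k],90),wray(c[k],106))
print(s["ee_pos"])
E
```

```text
clock: 12.23
ee_pos: [513.7, -236.2, 205.7]
orientation: [-2.087, -2.345, 0.003]
ft_force: [-0.7, 0.9, -0.3]
width: 49.9
finger_force: 0.0
{'rect': [317.1, 193.9, 24.5, 37.9], 'score': 0.94} [ 518.0163394  -237.09929428   90.        ]
[306, 177, 26, 34, 725] [318.3 194.1] [ 518.91382313 -237.12385638   90.        ] [ 518.19431209 -233.08184209  106.        ]
[ 513.74112512 -236.24880868  205.69227312]
```

```bash
python3 -m pendant '[[[0,0.15,0.8,0,0,0],[0,0,0.9,0,0,0],[0,0,0.9,0,0,0],[0,0,0.9,0,0,0],[0,0,0.8,0,0,0],[0,0,0,0,0,0]]]'
python3 -m pendant '[[[0,0,0,0,0,0],[0,0,0,0,0,0],[0,0,0,0,0,0],[0,0,0,0,0,0],[0,0,0,0,0,0],[0,0,0,0,0,0]]]' 0 50
```

```text
clock: 12.83
ee_pos: [516.7, -231.1, 73.5]
orientation: [-2.075, -2.346, 0.005]
ft_force: [-0.9, 0.8, -1.1]
width: 49.7
finger_force: 0.0
clock: 13.33
ee_pos: [519.8, -234.6, 79.7]
orientation: [2.084, 2.35, 0.002]
ft_force: [-4.5, 0.9, 6.9]
width: 18.0
finger_force: 49.3
```

```bash
python3 -m pendant '[[[0.09,-0.10,0,0,0,0],[0.094,-0.094,0,0,0,0],[0.10,-0.09,0,0,0,0],[0.103,-0.084,0,0,0,0],[0.107,-0.08,0,0,0,0],[0.11,-0.073,0,0,0,0],[0.115,-0.068,0,0,0,0],[0.118,-0.062,0,0,0,0],[0.12,-0.056,0,0,0,0],[0.124,-0.05,0,0,0,0],[0.126,-0.044,0,0,0,0],[0.128,-0.037,0,0,0,0],[0.13,-0.03,0,0,0,0],[0.13,-0.024,0,0,0,0],[0.13,-0.018,0,0,0,0],[0.133,-0.011,0,0,0,0]]]'; cat > sl.py <<'E'
from h import *
s=observe();d=s["ee_pos"][:2]-[562.3,-168.6];print("lock ang %.3f r %.1f"%(np.arctan2(d[1],d[0])%(2*np.pi)-2*np.pi,np.hypot(*d)),s["ft_force"],s["width"])
E
python3 sl.py
```

```text
clock: 14.67
ee_pos: [483.7, -185.0, 79.5]
orientation: [2.087, 2.348, -0.003]
ft_force: [-7.2, -6.1, 15.1]
width: 18.2
finger_force: 50.7
lock ang -2.936 r 80.2 [-7.19447552 -6.05572739 15.13457615] 18.15195496293141
```

Moving with no stop felt yet. I continue in small steps.

```bash
python3 -m pendant '[[[0.12,-0.006,0,0,0,0],[0.12,0,0,0,0,0]]]'>/dev/null; python3 sl.py
python3 -m pendant '[[[0.1,0.005,0,0,0,0],[0.1,0.008,0,0,0,0]]]'>/dev/null; python3 sl.py
python3 -m pendant '[[[0.08,0.01,0,0,0,0],[0.08,0.01,0,0,0,0]]]'>/dev/null; python3 sl.py
```

```text
lock ang -3.031 r 80.5 [-9.01767225 -5.05837134 16.54492585] 17.93682027325598
lock ang -3.110 r 80.7 [-9.75657993 -4.35307538 18.45105695] 18.094780240750232
lock ang -3.174 r 80.8 [-10.16560247  -3.60871336  19.30201807] 18.036380288692214
```

```bash
python3 -m pendant '[[[0.07,0.012,0,0,0,0],[0.07,0.014,0,0,0,0]]]'>/dev/null; python3 sl.py
python3 -m pendant '[[[0.07,0.014,0,0,0,0],[0.07,0.014,0,0,0,0]]]'>/dev/null; python3 sl.py
```

```text
lock ang -3.230 r 81.0 [-10.35985393  -2.7859668   18.59137582] 18.05655988513529
lock ang -3.255 r 81.0 [-11.95959926 -13.26306555  16.80384988] 18.047188169103606
```

The lever is against its stop: the force jumped and it has swung about 1.1 rad in total. Now I release and rise.

```bash
python3 -m pendant '[[[0.04,0.01,0,0,0,0],[0,0,0,0,0,0],[0,0,0,0,0,0]]]'; python3 sl.py
python3 -m pendant '[[[0,0,0,0,0,0],[0,0,0,0,0,0],[0,0,0,0,0,0],[0,0,0,0,0,0],[0,0,-0.4,0,0,0],[0,0,-0.8,0,0,0],[0,0,-0.9,0,0,0],[0,0,-0.9,0,0,0],[0,0,-0.9,0,0,0],[0,0,-0.9,0,0,0],[-0.8,-0.5,0,0,0,0],[-0.8,-0.5,0,0,0,0],[-0.8,-0.5,0,0,0,0],[-0.8,-0.5,0,0,0,0],[0,0,0,0,0,0],[0,0,0,0,0,0]]]' 50
python3 - <<'E'
from h import *
for cam,o,z in(("top",315,100),("scene",295,85)):
    im=imaging.snapshot(cam);h=cv2.cvtColor(im,cv2.COLOR_BGR2HSV);m=(((h[...,0]<7)|(h[...,0]>173))&(h[...,1]>130)&(h[...,2]>80)).astype(np.uint8)
    n,l,st,c=cv2.connectedComponentsWithStats(m)
    for k in range(1,n):
        if 6<st[k][4]<300:
            p=ray(cam,c[k],z);print(cam,st[k].tolist(),p.round(1),"lock ang",np.arctan2(p[1]+168.6,p[0]-562.3))
            q=ray(cam,c[k],110);print("   wheel ang",np.arctan2(q[1]-6,q[0]-585.3),np.hypot(q[1]-6,q[0]-585.3))
    m2=cv2.inRange(h,(18,120,120),(32,255,255))
    x,y=(333,176) if cam=="top" else (0,0)
E
```

```text
clock: 15.75
ee_pos: [481.8, -159.5, 79.5]
orientation: [2.089, 2.346, -0.008]
ft_force: [-11.5, -11.6, 17.2]
width: 18.5
finger_force: 50.9
lock ang -3.254 r 81.0 [-11.50201722 -11.62891552  17.16861547] 18.527673359815406
clock: 17.08
ee_pos: [436.2, -258.4, 223.1]
orientation: [2.088, 2.346, 0.001]
ft_force: [1.8, 0.7, -0.3]
width: 50.0
finger_force: 0.0
top [330, 179, 4, 8, 16] [641.2 -12.4 100. ] lock ang 1.1031031115620524
   wheel ang -0.32176237835887744 57.14703524658173
top [40, 233, 11, 6, 50] [485.3 692.2 100. ] lock ang 1.6599701078946707
   wheel ang 1.7170840913995118 687.0945078987426
top [385, 244, 9, 8, 58] [ 482.2 -159.4  100. ] lock ang 3.0271818331152707
   wheel ang -2.1337141742659287 193.53302333125873
scene [255, 158, 8, 16, 106] [ 484.4 -163.2   85. ] lock ang 3.0718493972871825
   wheel ang -1.9324147085022738 174.32814417873277
scene [313, 189, 4, 8, 18] [608.1 -12.3  85. ] lock ang 1.2854086123407484
   wheel ang -0.3257208910255375 59.60029592073075
```

```bash
python3 -c "
from workcell import order
print(order.finish_job())"
```

```text
the job is handed in; nothing more can be done
None
```

I wound the carriage back to a light touch on the stop screw, brought the red mark onto the pointer clockwise and swung the lock lever home. I then let go and handed the job in at about 17 s; no verdict came back.

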